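# Build the gift-box tower and stamp its label

### The arm

A 6-joint arm with a two-finger parallel gripper is mounted at the origin on the work surface. World frame = base frame: x ahead of the robot, y to its left, z up, the work surface at z = 0. Lengths are in m, angles in rad, forces in N, time in s.
With the tool pointing down it reaches from about 0.375 to 0.975 m from the base axis. Payload 3.8 kg.
Tool frame: the origin (TCP) lies midway between the tips of the shut fingers; the grasp point (between the pads) lies 19 mm behind it; z points along the fingers, y is the line along which they close (so a half turn about z gives the same grasp; the last joint's range is limited). The gripper opens to 85 mm and grips with 20 to 120 N. Pads are 22 mm wide; open, the fingers measure 114 mm over their backs; the gripper's body (76 mm by 85 mm) begins 54 mm behind the grasp point. The pads swing forward as they close: fully open they stand 13 mm farther back than shut.
Start: joints at [-1.157, 0.264, 1.604, -0, 1.274, -0.037], TCP at [0.294, -0.608, 0.231] pointing down, gripper open.
Joint ranges: [-2.63, 2.63], [-0.94, 2.18], [0.31, 2.57], [-1.31, 4.45], [0, 2.66], [-2.55, 2.55]. Speed limits (rad/s): [2.57, 2.57, 3.14, 3.14, 3.14, 3.14].

### API

Orientations are given as a rotation vector (axis times angle).
In Python, from workcell import status, read_camera, workorder, masks_of gives the robot as it stands.
- The arm moves only by the tool drive_tool, never from a script. Its argument "rows" is a list of rows, each a list of 7 numbers: the turn, a rotation vector about the tool's x, y, z in degrees, then the shift along the tool's x, y, z in m, then the opening, from 0 (shut) to 1 (fully open). In form: [[ax, ay, az, tx, ty, tz, claw], ...]. A call has 1 to 8 rows; each row shifts and turns the commanded pose from where the row before left it, along the tool's axes as they then stand; what a row does not reach is not made up. A row lasts 1/12 s, in which the tool goes at most 41.7 mm and 7.16 degrees, less where a joint would pass 70% of its speed; a pose out of reach is approached as far as the arm can. A call is refused whole if a number of a shift passes 0.0417 or a number of a turn 7.16, either way. A call with a gripper value outside its range is refused whole. The fingers move at their own pace and stop on an object; "force" is the grip in N (left out, the last holds). Time passes only in rows, so rows that do not move let the fingers close. It gives the time, the measured TCP pose, the force, the opening and the grip force at its end, in the units of the state.
- status.read_state(): the state, without advancing time (a new reading comes with each control period).
- read_camera(name): name is "scene" or "side" or "wrist"; returns a dict with "color" (480x640x3 uint8, red, green, blue), "intrinsics" (3x3 intrinsics, pixels), "world_from_camera" (4x4, takes a point from camera to world coordinates); the wrist camera has in their place "mount" (4x4, takes a point from camera to tool coordinates, whose origin is the TCP and whose axes are the flange's). Camera axes: x right, y up, looking along -z (the intrinsics and any distortion apply to the point x, -y, -z); pixel columns grow to the right and rows downward; lengths in m; the calibration is good to about 2 mm. A picture is of the moment at which its call begins: read the wrist's pose just before it. There is no depth.
- workorder.finish_job(): hands the job in; it is judged then, once.
Trained networks look in a picture, given as the dict that the camera call returned (one of the last four; its "shot" number tells which), for a name from the list of things; names that differ only in an ending like _2 or _b are one class to them, and where a whole thing is asked for, a point or a joint stands for the part that bears it (a point fixed in the world has none). Each returns a list of dicts, best first, with "score" (0 to 1); they miss things now and then, are a little off and sometimes report something else, mostly with a low value. They report only what shows in the picture. A call takes as long as a camera call.
- masks_of(picture, name): "mask" (480x640 bool, what is visible of it) and "bbox" ([left, top, right, bottom] in pixels, round what is visible of it).
The state is a dict: "time": time; "q": joint angles; "joint_vel": joint speeds; "joint_torque": joint torques, N m; "tool_pos": TCP position; "tcp_rot": TCP orientation; "wrist_force": force on the tool from outside, world axes, zero at the start; "torque": the same for the moment, N m; "width": opening from 0.0 (shut) to 1.0 (fully open); "grip_force": force on a finger pad.
Only numpy, scipy, OpenCV 4.12 (cv2) and the standard library are available. Lean on these libraries where they do the work, as an engineer would, in place of code of your own. Each camera call takes 0.05 s, during which the arm holds its last target. There are 200 camera calls.

### The job

Finish this gift tower: set the medium box gently, centred and square, on the large box and let go, then the small labelled box on the medium one in the same way. Then take the hand stamp by its grip, stand it upright and flat in the middle of the label's printed frame, long side along the frame's long side, and push lightly straight down until the die is on the paper. Finish while still holding it pressed there with a light, steady push (well under 2 kg), the tower square and the jars, tub and bottle around it left alone.

Things in the scene. Friction and masses are not known exactly. Their poses are not given: they have to be found in the camera images.
- box_large: closed kraft-board gift box with a lid, 120 x 80 x 45 mm (along its x, y, z). Origin: centre of its underside; x along its longer side, z up. About 0.6 kg. The foot of the tower; it already stands where the tower is to be, loose on the table.
- box_medium: closed kraft-board gift box with a lid, 104 x 64 x 40 mm (along its x, y, z). Origin: centre of its underside; x along its longer side, z up. About 0.24 kg. Grasp across its 64 mm width; centred on the large box it leaves an 8 mm ledge all round.
- box_small: closed kraft-board gift box with a lid, 88 x 50 x 36 mm (along its x, y, z). Origin: centre of its underside; x along its longer side, z up. About 0.16 kg. Grasp across its 50 mm width. The only one with a white label on its lid.
- label (a point): centre of the white label on top of the small box's lid, 36 mm above that box's underside. Its printed dark frame is 72 mm (x, along the box's longer side) by 42 mm (y) outside; axes as the small box.
- stamp: pre-inked hand stamp standing on the table: a grey skirt (rectangular frame open below), 56 x 30 x 24 mm (x, y, z), with a black grip above it that slides down in it against a spring; 78 mm high in all, 0.11 kg. Origin: centre of the skirt's lower edge (centre of the foot); x along its longer side, z up. The motif is the same either way round.
- stamp_grip (a point): centre of the grip of the stamp, on its axis, 56 mm above the foot when not pressed, the point to take hold of. The grip is 46 mm long (x) and 22 mm thick (y), has flat sides from 34 to 67 mm above the foot and a rounded top to 78 mm; take it across its thickness from above, fingertips not lower than 33 mm above the foot, so that they stay clear of the skirt (top at 24 mm) when pressed.
- stamp_handle (a joint): how far the grip is pushed down into the skirt, m: 0 free, 0.006 when the rubber die meets the paper. The spring takes about 2.5 N to start and 6.5 N at 6 mm (0.65 N per mm); beyond that the die bears on the paper and it is stiff.
- brush_jar: bystander: glass jar 72 mm across and 88 mm high with wooden sticks and brushes standing to about 190 mm. Origin: centre of its underside.
- paint_bottle: bystander: white paint bottle with a yellow label, 62 mm across, 170 mm high. Origin: centre of its underside.
- glue_tub: bystander: low white tub with a blue lid, 80 mm across, 55 mm high. Origin: centre of its underside.
- gold_lid_jar: bystander: small white jar with a gold lid, 66 mm across, 61 mm high. Origin: centre of its underside.

How it is judged:
On the way, in this order (a step that is already met when the one before it is completed fails the run):
1. the medium box stands squarely on the large one, let go (horizontal distance between box_medium and box_large below 0.007 m and angle between the x axis of box_medium and the x axis of box_large, either way round below 0.1 rad and z of box_medium in the frame of box_large between 0.042 and 0.048 m and angle between box_medium's own z axis and vertical below 0.05 rad and linear speed of box_medium below 0.03 m/s and contact force between the fingers and box_medium below 0.1 N), for 0.2 s.
2. the small box stands squarely on the medium one, let go (all of step 1 and horizontal distance between box_small and box_medium below 0.007 m and angle between the x axis of box_small and the x axis of box_medium, either way round below 0.1 rad and z of box_small in the frame of box_medium between 0.037 and 0.043 m and angle between box_small's own z axis and vertical below 0.05 rad and linear speed of box_small below 0.03 m/s and contact force between the fingers and box_small below 0.1 N), for 0.2 s.
At the end, for the whole second after the job is handed in: Medium box on the large, small on the medium: each centred to 7 mm, parallel to 0.1 rad, level, let go. Stamp foot within 6 mm of the label's centre, parallel to 0.1 rad, upright to 0.06 rad, grip down over 5 mm, bearing on the small box with 4 to 20 N, still in the fingers, for the final second (all of step 2 and angle between box_large's own z axis and vertical below 0.05 rad and horizontal distance between stamp and label below 0.006 m and angle between the x axis of stamp and the x axis of label, either way round below 0.1 rad and angle between stamp's own z axis and vertical below 0.06 rad and z of stamp in the frame of label between -0.003 and 0.003 m and value of joint stamp_handle above 0.005 m and contact force between stamp and box_small between 4 and 20 N and contact force between the fingers and stamp above 3 N); the arm keeps its last pose, push and grip.
It fails at once if the stamp is pressed on the small box harder than 25 N (contact force between stamp and box_small above 25 N).
It fails at once if a box is let fall (faster than 0.45 m/s, about a 1 cm drop, with no finger on it) ((linear speed of box_medium above 0.45 m/s and contact force between the fingers and box_medium below 0.05 N) or (linear speed of box_small above 0.45 m/s and contact force between the fingers and box_small below 0.05 N)).
It fails at once if the medium box, the small box or the stamp is tipped by more than 0.6 rad (angle between any of box_medium, box_small, stamp's own z axis and vertical above 0.6 rad).
It fails at once if the brush jar, paint bottle, glue tub or gold-lidded jar is shoved more than 25 mm or tipped (distance of any of brush_jar, paint_bottle, glue_tub, gold_lid_jar from where it was at the start of the episode above 0.025 m or angle between any of brush_jar, paint_bottle, glue_tub, gold_lid_jar's own z axis and vertical above 0.3 rad).
It also fails if it takes over 72 s, if anything falls off the work surface, if the arm or the gripper's body presses on something with over 40 N, if the wrist force passes 120 N, or if a joint passes its speed limit or range.

## Working session

There is one attempt and no reset: what is moved stays moved. The work goes in short steps, Python scripts to look and compute and a tool call to move; the robot and the scene stay as the last step left them, time stands still between calls to the robot, and variables do not carry over. Pictures are saved under pics/ and viewed, at most 10 in all, crops included, and the job is handed in when it is done.

Besides the shell and the picture viewer there is one more tool, called after ">>>" as name([rows], argument=value, ...), one row to a line, values as JSON. drive_tool: Moves the arm, as the interface text tells. Its arguments: {"type":"object","properties":{"rows":{"type":"array"},"force":{"type":"number"}},"required":["rows"]}

```bash
ls; mkdir -p pics
cat > h.py <<'E'
import numpy as np,cv2
from workcell import status,read_camera,workorder,masks_of
from scipy.spatial.transform import Rotation as R
def save(n,p): cv2.imwrite(f'pics/{n}.png',cv2.cvtColor(p['color'],cv2.COLOR_RGB2BGR))
E
python3 - <<'E'
from h import *
s=status.read_state();print({k:np.round(v,3) for k,v in s.items()})
P={c:read_camera(c) for c in('scene','side','wrist')}
print([ (k,{a:np.shape(b) for a,b in p.items()}) for k,p in P.items()])
for c,p in P.items():
    print(c,np.round(p['intrinsics'],1).tolist(),np.round(p.get('world_from_camera',p.get('mount')),3).tolist())
    save(c+'0',p)
    for n in 'box_large box_medium box_small label stamp brush_jar paint_bottle glue_tub gold_lid_jar'.split():
        print(c,n,[(round(float(d['score']),2),d['bbox'],int(d['mask'].sum())) for d in masks_of(p,n)][:3])
E
```

```text
pics
{'time': np.float64(0.0), 'q': array([-1.157,  0.265,  1.605,  0.   ,  1.274, -0.037]), 'joint_vel': array([ 0.   , -0.   , -0.001, -0.   , -0.   ,  0.   ]), 'joint_torque': array([-1.0000e-03, -5.1511e+01, -3.6732e+01, -0.0000e+00,  1.3000e-02,
       -0.0000e+00]), 'tool_pos': array([ 0.294, -0.607,  0.23 ]), 'tcp_rot': array([-3.06e+00, -7.02e-01,  1.00e-03]), 'wrist_force': array([-0.462,  0.355,  0.5  ]), 'torque': array([-0.025,  0.036, -0.023]), 'grip_force': np.float64(0.0), 'width': np.float64(0.999)}
[('scene', {'color': (480, 640, 3), 'intrinsics': (3, 3), 'world_from_camera': (4, 4), 'shot': ()}), ('side', {'color': (480, 640, 3), 'intrinsics': (3, 3), 'world_from_camera': (4, 4), 'shot': ()}), ('wrist', {'color': (480, 640, 3), 'intrinsics': (3, 3), 'mount': (4, 4), 'shot': ()})]
scene [[517.9, 0.0, 314.5], [0.0, 517.9, 238.6], [0.0, 0.0, 1.0]] [[-0.239, -0.752, 0.615, 1.366], [0.971, -0.191, 0.143, 0.216], [0.01, 0.631, 0.776, 1.088], [0.0, 0.0, 0.0, 1.0]]
scene box_large []
scene box_medium [(0.71, [364.1, 269.3, 413.7, 307.7], 1247)]
scene box_small [(0.61, [187.
[... 831 characters left out ...]
 340.7, 315.5, 370.5], 650)]
side brush_jar [(0.77, [186.9, 315.3, 233.0, 393.7], 1724)]
side paint_bottle [(0.81, [362.3, 118.7, 385.2, 173.3], 869)]
side glue_tub [(0.85, [300.8, 164.9, 324.1, 192.6], 610), (0.57, [310.7, 232.4, 365.0, 278.0], 1597)]
side gold_lid_jar [(0.72, [245.0, 217.2, 271.8, 245.3], 583), (0.64, [285.8, 342.9, 315.6, 371.1], 634)]
wrist [[380.1, 0.0, 325.7], [0.0, 380.1, 239.2], [0.0, 0.0, 1.0]] [[0.001, 0.96, 0.28, 0.071], [1.0, -0.001, -0.0, 0.001], [-0.0, 0.28, -0.96, -0.143], [0.0, 0.0, 0.0, 1.0]]
wrist box_large []
wrist box_medium []
wrist box_small []
wrist label []
wrist stamp []
wrist brush_jar []
wrist paint_bottle []
wrist glue_tub []
wrist gold_lid_jar []
```

```bash
cd pics; python3 -c "
import cv2,numpy as np
a=cv2.imread('scene0.png')[150:350,110:530];b=cv2.imread('side0.png')[100:410,150:480]
cv2.imwrite('a.png',cv2.resize(a,None,fx=1.9,fy=1.9,interpolation=2));cv2.imwrite('b.png',cv2.resize(b,None,fx=1.9,fy=1.9,interpolation=2))"
```

```text
(no output)
```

View pics/a.png

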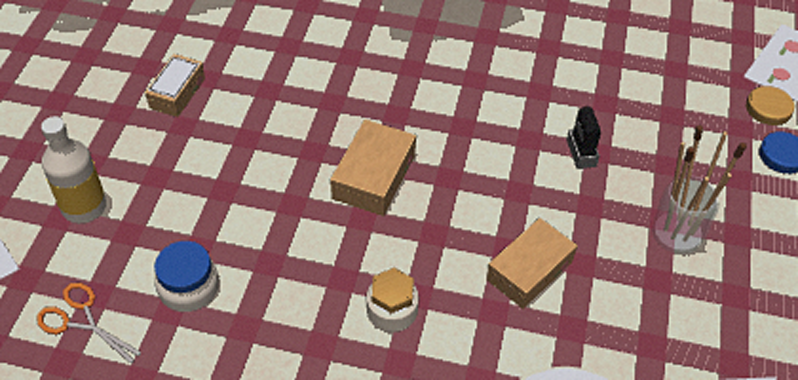

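View pics/b.png

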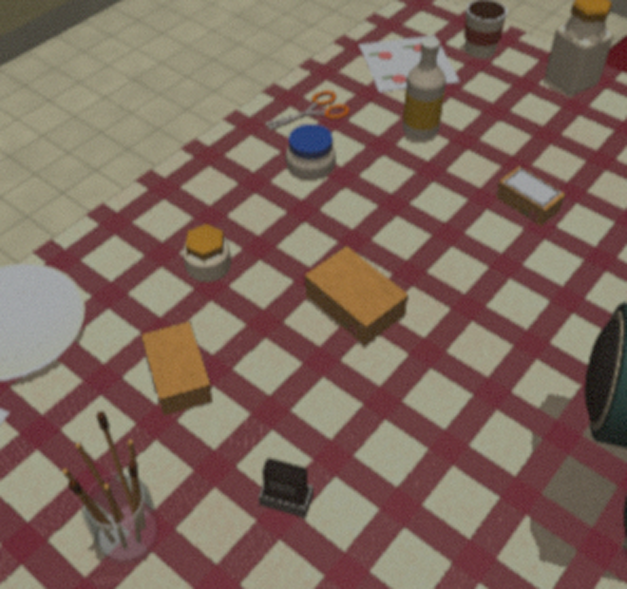

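The scene view shows the large box at (306,237) and the medium box at (390,287). The small labelled box is at (202,195) and the stamp at (418,223). The side view agrees. I'll fit poses next.

```bash
cat >> h.py <<'E'
from scipy.optimize import minimize
DIM=dict(box_large=(.12,.08,.045),box_medium=(.104,.064,.040),box_small=(.088,.050,.036),stamp=(.056,.030,.024))
def camT(p,s=None):
    if 'world_from_camera' in p: return p['world_from_camera']
    T=np.eye(4);T[:3,:3]=R.from_rotvec(s['tcp_rot']).as_matrix();T[:3,3]=s['tool_pos'];return T@p['mount']
def proj(K,T,X):
    c=(np.asarray(X)-T[:3,3])@T[:3,:3]; c=c*[1,-1,-1]; u=c@K.T; return u[:,:2]/u[:,2:]
def box(n,x,y,yaw,z):
    a,b,h=DIM[n]
    def pr(a,b,z0,z1): return np.array([[i*a/2,j*b/2,k] for i in(-1,1) for j in(-1,1) for k in(z0,z1)])
    parts=[pr(a,b,0,h)]
    if n=='stamp': parts.append(pr(.046,.022,.0,.067)); parts.append(pr(.034,.014,.067,.077))
    M=R.from_euler('z',yaw).as_matrix()
    return [q@M.T+[x,y,z] for q in parts]
def sil(n,v,K,T,up=16):
    im=np.zeros((480,640),np.uint8)
    for q in box(n,*v):
        hull=cv2.convexHull(proj(K,T,q).astype(np.float32))
        cv2.fillConvexPoly(im,np.round(hull*256).astype(np.int32),255,cv2.LINE_AA,8)
    return im/255.
def grab(p,bb,m=None,it=5):
    g=np.full((480,640),cv2.GC_BGD,np.uint8); l,t,r,b=[int(v) for v in bb]
    g[max(t-5,0):b+6,max(l-5,0):r+6]=cv2.GC_PR_BGD
    if m is None: g[t:b+1,l:r+1]=cv2.GC_PR_FGD
    else:
        g[m>0]=cv2.GC_PR_FGD
        g[cv2.erode(m.astype(np.uint8),np.ones((5,5)))>0]=cv2.GC_FGD
    cv2.grabCut(cv2.cvtColor(p['color'],cv2.COLOR_RGB2BGR),g,None,np.zeros((1,65)),np.zeros((1,65)),it,cv2.GC_INIT_WITH_MASK)
    return (g&1).astype(float)
def ray(K,T,uv,z):
    d=np.linalg.inv(K)@[*uv,1]; d=T[:3,:3]@(d*[1,-1,-1]); return T[:3,3]+d*(z-T[2,3])/d[2]
def fit(n,obs,v0=None,fixz=None):
    """obs: list of (mask,K,T)"""
    if v0 is None:
        m,K,T=obs[0]; ys,xs=np.nonzero(m); c=ray(K,T,(xs.mean(),ys.mean()),DIM[n][2]/2); v0=[c[0],c[1],0,0]
    def cost(v):
        w=np.array(v) if fixz is None else np.array([*v[:3],fixz])
        return sum(np.abs(sil(n,w,K,T)-m).sum()/max(m.sum(),1) for m,K,T in obs)
    best=None
    for a in ([0,.5,1.,1.57,2.1,2.6] if v0[2]==0 else [v0[2]]):
        s0=np.array([v0[0],v0[1],a,v0[3]]); 
        sx=np.vstack([s0]+[s0+d for d in np.diag([.012,.012,.25,.01])])
        if fixz is not None: s0=s0[:3]; sx=sx[:4,:3]
        r=minimize(cost,s0,method='Nelder-Mead',options=dict(initial_simplex=sx,xatol=1e-4,fatol=1e-5))
        if best is None or r.fun<best.fun: best=r
    return best.x,best.fun/len(obs)
E
cat > a.py <<'E'
from h import *
P={c:read_camera(c) for c in('scene','side')}
man={('scene','box_large'):(284,212,330,263)}
for n in ['box_large','box_medium','box_small','stamp']:
    obs=[];raw=[]
    for c,p in P.items():
        if (c,n) in man: m=grab(p,man[c,n]);raw.append((m,p['intrinsics'],p['world_from_camera']))
        else:
            d=masks_of(p,n)[0]; m=d['mask'].astype(float); raw.append((m,p['intrinsics'],p['world_from_camera'])); m=grab(p,d['bbox'],d['mask'])
        obs.append((m,p['intrinsics'],p['world_from_camera']))
    for o,t in((raw,'net'),(obs,'grab')):
        v,f=fit(n,o); w,g=fit(n,o,fixz=0); print(n,t,np.round(v,4),round(f,3),'z0:',np.round(w,4),round(g,3),[o_[0].sum() for o_ in o])
for n,h in dict(brush_jar=.088,paint_bottle=.17,glue_tub=.055,gold_lid_jar=.061).items():
    for c,p in P.items():
        d=masks_of(p,n)[0];ys,xs=np.nonzero(d['mask']);print(n,c,np.round(ray(p['intrinsics'],p['world_from_camera'],(xs.mean(),ys.mean()),h/2)[:2],3))
E
time python3 a.py
```

```text
box_large net [ 0.5217 -0.0069 -0.0026  0.0038] 0.318 z0: [ 0.5223 -0.0079 -0.0648] 0.325 [np.float64(1277.0), np.float64(1624.0)]
box_large grab [ 0.5201 -0.0065 -0.0127  0.0022] 0.308 z0: [ 0.5209 -0.0068 -0.0241] 0.31 [np.float64(1277.0), np.float64(1696.0)]
box_medium net [ 6.2730e-01  2.3380e-01  2.5938e+00 -2.1000e-03] 0.106 z0: [0.6278 0.2341 2.5939] 0.108 [np.float64(1244.0), np.float64(1225.0)]
box_medium grab [ 0.6269  0.2359 -0.5361 -0.0009] 0.086 z0: [ 0.6271  0.2361 -0.5349] 0.087 [np.float64(1306.0), np.float64(1227.0)]
box_small net [ 0.4397 -0.3313 -0.0649  0.0007] 0.142 z0: [ 0.4397 -0.3316  3.066 ] 0.142 [np.float64(677.0), np.float64(651.0)]
box_small grab [ 4.396e-01 -3.322e-01 -6.710e-02  3.000e-04] 0.182 z0: [ 0.4394 -0.3324 -0.069 ] 0.182 [np.float64(649.0), np.float64(633.0)]
stamp net [4.0720e-01 2.7690e-01 3.4426e+00 2.5000e-03] 0.118 z0: [0.4066 0.2769 3.4308] 0.127 [np.float64(426.0), np.float64(671.0)]
stamp grab [4.0670e-01 2.7730e-01 3.4194e+00 1.2000e-03] 0.151 z0: [0.4062 0.2771 3.427 ] 0.155 [np.float64(423.0), np.float64(634.0)]
brush_jar scene [0.491 0.427]
brush_jar side [0.528 0.414]
paint_bottle scene [ 0.682 -0.368]
paint_bottle side [ 0.666 -0.364]
glue_tub scene [ 0.761 -0.189]
glue_tub side [ 0.758 -0.188]
gold_lid_jar scene [0.733 0.077]
gold_lid_jar side [0.729 0.075]
real	1m11.669s
user	1m4.373s
sys	0m3.105s
```

```bash
cat >> h.py <<'E'
def plan(x,y,z,psi,n=None):
    """rows from the present pose to a down-pointing pose, tool x at world angle psi; shift in axes before the row's turn"""
    s=status.read_state(); R0=R.from_rotvec(s['tcp_rot']); Rt=R.from_euler('z',psi)*R.from_euler('x',np.pi)
    dp=np.array([x,y,z])-s['tool_pos']; w=(R0.inv()*Rt).as_rotvec(degrees=True)
    k=int(max(np.ceil(np.abs(dp).max()/.034),np.ceil(np.abs(w).max()/6.6),1)) if n is None else n
    print('t',round(float(s['time']),2),'pos',np.round(s['tool_pos'],4),'psi',round(float(np.arctan2(*R0.as_matrix()[[1,0],0])),4),'n',k)
    for i in range(k):
        Ri=R0*R.from_rotvec(w*i/k,degrees=True)
        print([float(v) for v in [*np.round(w/k,2),*np.round(Ri.inv().apply(dp/k),4)]])
E
python3 - <<'E'
from h import *
plan(.43,-.32,.23,1.3)
E
```

```text
t 2.35 pos [ 0.2941 -0.6075  0.2313] psi 0.4508 n 9
[-0.0, -0.0, -5.41, 0.0275, -0.0222, 0.0001]
[-0.0, -0.0, -5.41, 0.0295, -0.0195, 0.0001]
[-0.0, -0.0, -5.41, 0.0312, -0.0166, 0.0001]
[-0.0, -0.0, -5.41, 0.0326, -0.0136, 0.0001]
[-0.0, -0.0, -5.41, 0.0337, -0.0105, 0.0001]
[-0.0, -0.0, -5.41, 0.0346, -0.0072, 0.0001]
[-0.0, -0.0, -5.41, 0.0351, -0.004, 0.0001]
[-0.0, -0.0, -5.41, 0.0353, -0.0006, 0.0001]
[-0.0, -0.0, -5.41, 0.0352, 0.0027, 0.0001]
```

>>> drive_tool([
  [0, 0, -5.4, 0.0275, -0.022, 0, 1],
  [0, 0, -5.4, 0.0295, -0.0195, 0, 1],
  [0, 0, -5.4, 0.031, -0.0165, 0, 1],
  [0, 0, -5.4, 0.0325, -0.0135, 0, 1],
  [0, 0, -5.4, 0.0335, -0.0105, 0, 1],
  [0, 0, -5.4, 0.0345, -0.007, 0, 1],
  [0, 0, -5.4, 0.035, -0.004, 0, 1],
  [0, 0, -5.4, 0.035, 0, 0, 1],
])

```text
time: 3.02
tool_pos: [0.4157, -0.352, 0.2315]
tcp_rot: [2.584, 1.785, 0.0]
wrist_force: [0.8, -0.3, -0.4]
width: 1.002
grip_force: 0.0
```

```bash
cat > w.py <<'E'
from h import *
import sys
def look(n,name,v0=None):
    s=status.read_state(); p=read_camera('wrist'); save(name,p); T=camT(p,s);K=p['intrinsics']
    D=masks_of(p,n)
    for d in D[:2]: print(n,round(d['score'],2),np.round(d['bbox']),int(d['mask'].sum()))
    if not D: return None
    m=grab(p,D[0]['bbox'],D[0]['mask'])
    for t,mm in(('net',D[0]['mask'].astype(float)),('grab',m)):
        v,f=fit(n,[(mm,K,T)],v0=v0,fixz=0); print(t,np.round(v,4),round(f,3),int(mm.sum()))
    return (m,K,T)
if __name__=='__main__':
    import pickle
    o=look(sys.argv[1],sys.argv[2]); pickle.dump(o,open(sys.argv[2]+'.pkl','wb'))
E
python3 w.py box_small w1
python3 - <<'E'
from h import *
plan(.52,-.0,.21,2.0)
E
```

```text
box_small 0.74 [290. 140. 395. 219.] 5637
net [ 0.4403 -0.3334 -0.1115] 0.077 5637
grab [ 0.4403 -0.3331  3.0161] 0.053 5770
t 3.12 pos [ 0.417  -0.3495  0.2315] psi 1.2113 n 11
[0.01, -0.01, -4.11, 0.033, -0.0024, 0.002]
[0.01, -0.01, -4.11, 0.0331, -0.0, 0.002]
[0.01, -0.01, -4.11, 0.033, 0.0023, 0.002]
[0.01, -0.01, -4.11, 0.0328, 0.0047, 0.002]
[0.01, -0.01, -4.11, 0.0324, 0.007, 0.002]
[0.01, -0.01, -4.11, 0.0318, 0.0093, 0.002]
[0.01, -0.01, -4.11, 0.031, 0.0116, 0.002]
[0.01, -0.01, -4.11, 0.0301, 0.0138, 0.002]
[0.01, -0.01, -4.11, 0.0291, 0.0159, 0.002]
[0.01, -0.01, -4.11, 0.0278, 0.0179, 0.002]
[0.01, -0.01, -4.11, 0.0265, 0.0199, 0.002]
```

View pics/w1.png

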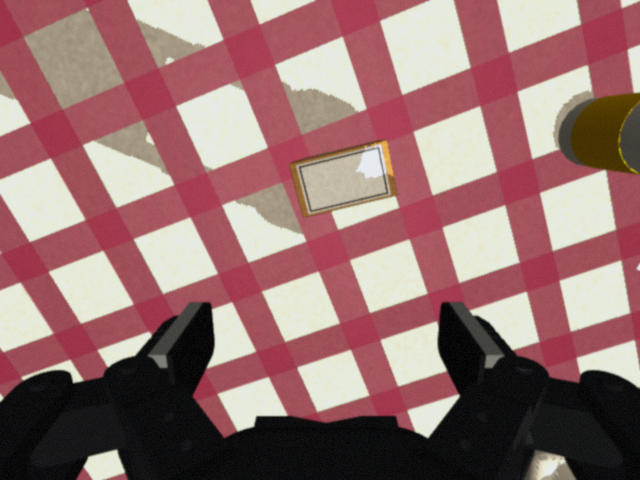

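The wrist view shows the labelled small box at (343,180), with fitted pose (.440,-.333) and yaw about -0.12. Next is the large box.

>>> drive_tool([
  [0, 0, -4.1, 0.033, -0.0025, 0.002, 1],
  [0, 0, -4.1, 0.033, 0, 0.002, 1],
  [0, 0, -4.1, 0.033, 0.0025, 0.002, 1],
  [0, 0, -4.1, 0.033, 0.0045, 0.002, 1],
  [0, 0, -4.1, 0.0325, 0.007, 0.002, 1],
  [0, 0, -4.1, 0.032, 0.0095, 0.002, 1],
  [0, 0, -4.1, 0.031, 0.0115, 0.002, 1],
  [0, 0, -4.1, 0.01, 0.005, 0.002, 1],
])

```text
time: 3.78
tool_pos: [0.4867, -0.1178, 0.2155]
tcp_rot: [-1.975, -2.443, -0.003]
wrist_force: [-0.2, 0.2, -1.0]
width: 0.997
grip_force: 0.0
```

```bash
python3 w.py box_large w2
python3 - <<'E'
from h import *
plan(.62,.20,.20,2.6)
E
```

```text
box_large 0.83 [317.   1. 494. 162.] 17453
net [ 0.5241 -0.0049 -0.1449] 0.042 17453
grab [ 0.5235 -0.0044 -0.1451] 0.039 17529
t 3.88 pos [ 0.4863 -0.1193  0.2151] psi 1.7802 n 10
[-0.0, -0.0, -4.7, 0.0284, 0.0197, 0.0015]
[-0.0, -0.0, -4.7, 0.0267, 0.022, 0.0015]
[-0.0, -0.0, -4.7, 0.0249, 0.0241, 0.0015]
[-0.0, -0.0, -4.7, 0.0228, 0.0261, 0.0015]
[-0.0, -0.0, -4.7, 0.0206, 0.0278, 0.0015]
[-0.0, -0.0, -4.7, 0.0182, 0.0294, 0.0015]
[-0.0, -0.0, -4.7, 0.0158, 0.0308, 0.0015]
[-0.0, -0.0, -4.7, 0.0132, 0.032, 0.0015]
[-0.0, -0.0, -4.7, 0.0105, 0.033, 0.0015]
[-0.0, -0.0, -4.7, 0.0078, 0.0337, 0.0015]
```

View pics/w2.png

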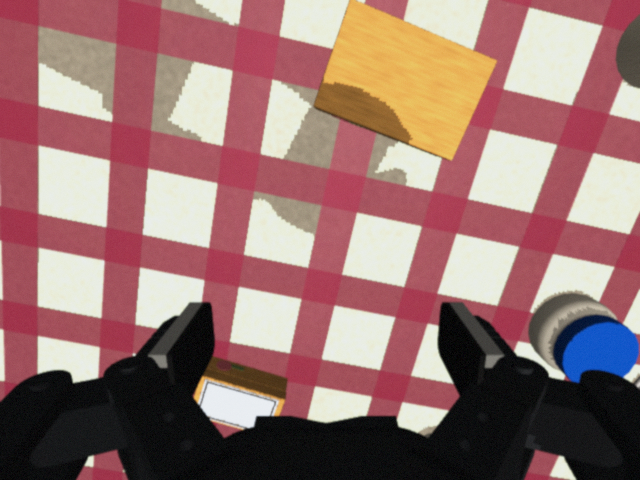

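The large box shows at (405,80), fitted at (.5236,-.0045) with yaw -0.145. Next I go over the medium box.

>>> drive_tool([
  [0, 0, -4.7, 0.0285, 0.0195, 0.0015, 1],
  [0, 0, -4.7, 0.0265, 0.022, 0.0015, 1],
  [0, 0, -4.7, 0.025, 0.024, 0.0015, 1],
  [0, 0, -4.7, 0.023, 0.026, 0.0015, 1],
  [0, 0, -4.7, 0.0205, 0.028, 0.0015, 1],
  [0, 0, -4.7, 0.018, 0.0295, 0.0015, 1],
  [0, 0, -4.7, 0.016, 0.031, 0.0015, 1],
  [0, 0, -4.7, 0.013, 0.032, 0.0015, 1],
])

```text
time: 4.55
tool_pos: [0.5949, 0.1343, 0.2034]
tcp_rot: [1.089, 2.946, -0.001]
wrist_force: [0.5, -0.7, 0.1]
width: 1.0
grip_force: 0.0
```

>>> drive_tool([
  [0, 0, -4.7, 0.0105, 0.033, 0.0015, 1],
  [0, 0, -4.7, 0.004, 0.015, 0, 1],
  [0, 0, 0, 0, 0, 0, 1],
])

```text
time: 4.8
tool_pos: [0.6145, 0.1826, 0.2015]
tcp_rot: [0.84, 3.026, 0.001]
wrist_force: [0.6, 0.5, 0.7]
width: 1.001
grip_force: 0.0
```

```bash
python3 w.py box_medium w3
python3 - <<'E'
from h import *
plan(.627,.236,.15,2.606)
E
```

```text
box_medium 0.75 [352. 135. 432. 258.] 10083
box_medium 0.74 [257. 329. 325. 416.] 4826
net [0.6281 0.2331 2.6152] 0.066 10083
grab [0.6273 0.2338 2.6114] 0.046 10300
t 4.9 pos [0.6132 0.1798 0.2015] psi 2.5947 n 2
[-0.04, 0.01, -0.32, 0.0087, 0.0276, 0.0257]
[-0.04, 0.01, -0.32, 0.0086, 0.0277, 0.0257]
```

Run:
```python
from h import *
plan(.6273,.2338,.08,2.611,4)
```

```text
t 4.9 pos [0.6132 0.1798 0.2015] psi 2.5947 n 4
[-0.02, 0.0, -0.23, 0.004, 0.0134, 0.0303]
[-0.02, 0.0, -0.23, 0.004, 0.0134, 0.0304]
[-0.02, 0.0, -0.23, 0.0039, 0.0134, 0.0304]
[-0.02, 0.0, -0.23, 0.0039, 0.0134, 0.0304]
```

>>> drive_tool([
  [0, 0, -0.23, 0.004, 0.0134, 0.03, 1],
  [0, 0, -0.23, 0.004, 0.0134, 0.03, 1],
  [0, 0, -0.23, 0.004, 0.0134, 0.03, 1],
  [0, 0, -0.23, 0.004, 0.0134, 0.03, 1],
  [0, 0, 0, 0, 0, 0, 1],
  [0, 0, 0, 0, 0, 0, 1],
])

```text
time: 5.4
tool_pos: [0.6246, 0.2328, 0.0794]
tcp_rot: [-0.822, -3.027, 0.006]
wrist_force: [-0.5, -0.4, 0.6]
width: 1.003
grip_force: 0.0
```

```bash
python3 w.py box_medium w4
python3 - <<'E'
from h import *
plan(.6273,.2338,.003,2.611)
E
```

```text
box_medium 0.86 [271. 168. 398. 364.] 24204
net [0.6283 0.2335 2.6058] 0.042 24204
grab [0.6283 0.2335 2.6051] 0.035 24381
t 5.5 pos [0.6276 0.2336 0.0835] psi 2.6113 n 3
[0.02, 0.03, 0.01, 0.0002, -0.0, 0.0268]
[0.02, 0.03, 0.01, 0.0001, -0.0, 0.0268]
[0.02, 0.03, 0.01, 0.0001, -0.0, 0.0268]
```

View pics/w4.png

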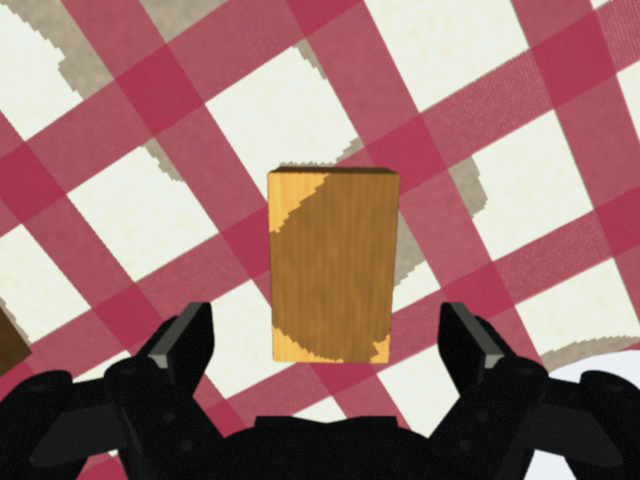

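The medium box is square between the fingers (top face columns 268–400, fingers at 212 and 440). I'll descend and grip.

>>> drive_tool([
  [0, 0, 0, 0, 0, 0.027, 1],
  [0, 0, 0, 0, 0, 0.027, 1],
  [0, 0, 0, 0, 0, 0.025, 1],
  [0, 0, 0, 0, 0, 0, 1],
  [0, 0, 0, 0, 0, 0, 0.5],
  [0, 0, 0, 0, 0, 0, 0.5],
  [0, 0, 0, 0, 0, 0, 0.5],
  [0, 0, 0, 0, 0, 0, 0.5],
], force=30)

```text
time: 6.17
tool_pos: [0.6289, 0.2355, 0.0061]
tcp_rot: [0.819, 3.028, 0.004]
wrist_force: [-0.1, -1.3, 5.6]
width: 0.743
grip_force: 37.1
```

```bash
python3 -c "
from h import *
s=status.read_state();print(s['tool_pos'],s['width'],s['grip_force'])"
```

```text
[0.62892812 0.23552112 0.00606075] 0.7432414047895113 37.147176861763
```

>>> drive_tool([
  [0, 0, 0, 0, 0, -0.01, 0.5],
  [0, 0, 0, 0, 0, -0.03, 0.5],
  [0, 0, 0, 0, 0, -0.035, 0.5],
  [0, 0, 0, 0, 0, -0.035, 0.5],
  [0, 0, 0, 0, 0, -0.03, 0.5],
  [0, 0, 0, 0, 0, 0, 0.5],
])

```text
time: 6.67
tool_pos: [0.6314, 0.237, 0.1527]
tcp_rot: [0.816, 3.021, 0.013]
wrist_force: [1.2, 1.5, -0.9]
width: 0.741
grip_force: 36.4
```

Run:
```python
from h import *
s=status.read_state();print(s['wrist_force'],s['width'],s['grip_force'])
plan(.64,-.005,.14,2.997)
```

```text
[ 1.22444803  1.47236081 -0.93548754] 0.740902962480402 36.412925720214844
t 6.67 pos [0.6314 0.237  0.1527] psi 2.6138 n 8
[0.07, 0.08, -2.74, -0.0161, -0.0256, 0.0015]
[0.07, 0.08, -2.74, -0.0149, -0.0264, 0.0015]
[0.07, 0.08, -2.74, -0.0136, -0.027, 0.0015]
[0.07, 0.08, -2.74, -0.0123, -0.0277, 0.0015]
[0.07, 0.08, -2.74, -0.011, -0.0282, 0.0015]
[0.07, 0.08, -2.74, -0.0096, -0.0287, 0.0015]
[0.07, 0.08, -2.74, -0.0082, -0.0291, 0.0015]
[0.07, 0.08, -2.74, -0.0068, -0.0295, 0.0016]
```

>>> drive_tool([
  [0, 0, -2.74, -0.016, -0.0255, 0, 0.5],
  [0, 0, -2.74, -0.015, -0.0265, 0, 0.5],
  [0, 0, -2.74, -0.0135, -0.027, 0, 0.5],
  [0, 0, -2.74, -0.0125, -0.0275, 0, 0.5],
  [0, 0, -2.74, -0.011, -0.028, 0, 0.5],
  [0, 0, -2.74, -0.0095, -0.0285, 0, 0.5],
  [0, 0, -2.74, -0.008, -0.029, 0, 0.5],
  [0, 0, -2.74, -0.007, -0.0295, 0, 0.5],
])

```text
time: 7.33
tool_pos: [0.634, -0.0074, 0.1423]
tcp_rot: [-0.224, -3.132, -0.0]
wrist_force: [1.2, -0.1, -3.0]
width: 0.743
grip_force: 36.3
```

>>> drive_tool([
  [0, 0, 0, 0, 0, 0, 0.5],
  [0, 0, 0, 0, 0, 0, 0.5],
  [0, 0, 0, 0, 0, 0, 0.5],
])

```text
time: 7.58
tool_pos: [0.6344, -0.006, 0.1424]
tcp_rot: [-0.23, -3.132, -0.001]
wrist_force: [0.0, 0.9, -2.7]
width: 0.746
grip_force: 36.3
```

```bash
python3 w.py box_large w5
python3 - <<'E'
from h import *
plan(.5236,-.0045,.13,2.997)
E
```

```text
box_large 0.88 [232.   2. 372. 165.] 22182
net [ 0.5232 -0.004   2.9964] 0.018 22182
grab [ 0.5233 -0.0036 -0.1457] 0.021 22116
t 7.68 pos [ 0.6346 -0.0051  0.1425] psi 2.9968 n 4
[0.01, -0.01, -0.0, 0.0275, -0.0039, 0.0031]
[0.01, -0.01, -0.0, 0.0275, -0.0039, 0.0031]
[0.01, -0.01, -0.0, 0.0275, -0.0039, 0.0031]
[0.01, -0.01, -0.0, 0.0275, -0.0038, 0.0031]
```

View pics/w5.png

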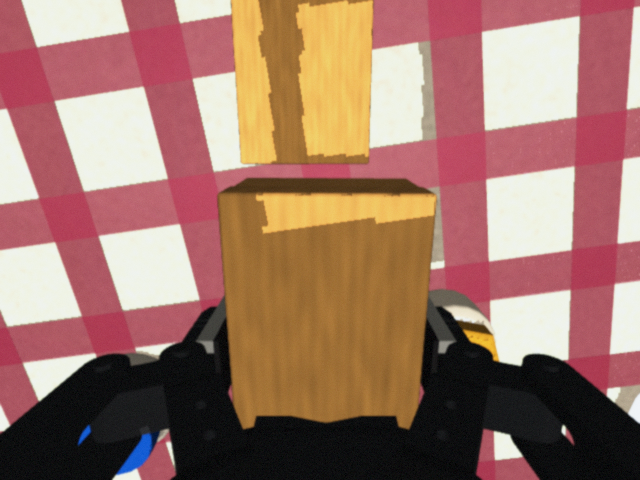

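>>> drive_tool([
  [0, 0, 0, 0.0275, -0.004, 0.01, 0.5],
  [0, 0, 0, 0.0275, -0.004, 0.015, 0.5],
  [0, 0, 0, 0.0275, -0.004, 0.015, 0.5],
  [0, 0, 0, 0.0275, -0.004, 0.01, 0.5],
  [0, 0, 0, 0, 0, 0, 0.5],
  [0, 0, 0, 0, 0, 0, 0.5],
  [0, 0, 0, 0, 0, 0, 0.5],
])

```text
time: 8.27
tool_pos: [0.5244, -0.0052, 0.0933]
tcp_rot: [0.226, 3.132, 0.0]
wrist_force: [0.2, 0.2, -3.1]
width: 0.742
grip_force: 36.2
```

Run:
```python
from h import *
for i in range(3): 
    s=status.read_state(); print(s['tool_pos'],s['wrist_force']); read_camera('wrist')
plan(.5235,-.004,.053,2.997)
```

```text
[ 0.52441656 -0.00516865  0.09331571] [ 0.20887938  0.19680192 -3.13759263]
[ 0.52548357 -0.00540263  0.09391828] [ 1.1753222   0.53610545 -2.43496141]
[ 0.5258873  -0.00559491  0.09413912] [ 0.76316719  0.07060132 -2.63681386]
t 8.42 pos [ 0.5259 -0.0058  0.0941] psi 2.9969 n 2
[0.01, 0.09, -0.0, 0.0014, 0.0007, 0.0205]
[0.01, 0.09, -0.0, 0.0013, 0.0007, 0.0205]
```

>>> drive_tool([
  [0, 0, 0, 0.0012, 0.0007, 0.015, 0.5],
  [0, 0, 0, 0.0012, 0.0007, 0.015, 0.5],
  [0, 0, 0, 0, 0, 0.006, 0.5],
  [0, 0, 0, 0, 0, 0, 0.5],
  [0, 0, 0, 0, 0, 0, 0.5],
  [0, 0, 0, 0, 0, 0, 0.5],
])

```text
time: 8.92
tool_pos: [0.5227, -0.0044, 0.0577]
tcp_rot: [0.228, 3.132, 0.0]
wrist_force: [-0.3, -0.7, -1.7]
width: 0.744
grip_force: 36.2
```

Run:
```python
from h import *
s=status.read_state(); print(s['wrist_force']);plan(.5235,-.004,.051,2.997)
p=read_camera('side'); save('s6',p)
cv2.imwrite('pics/s6c.png',cv2.cvtColor(cv2.resize(p['color'][190:310,260:420],None,fx=4,fy=4),4))
```

```text
[-0.30659841 -0.70491392 -1.68884437]
t 8.92 pos [ 0.5227 -0.0044  0.0577] psi 2.9962 n 1
[0.01, 0.09, -0.05, -0.0007, 0.0005, 0.0067]
```

View pics/s6c.png

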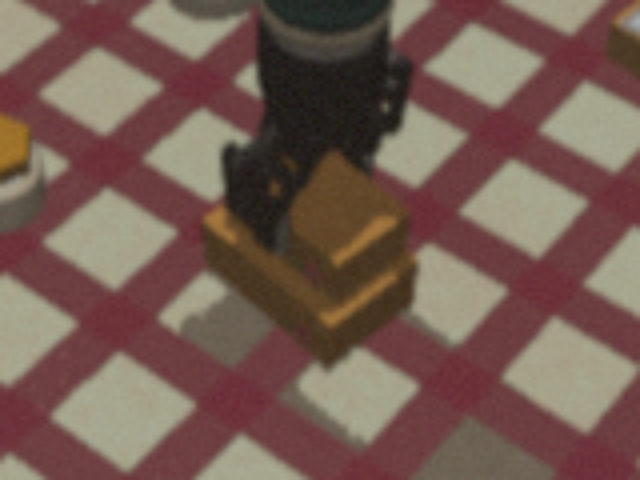

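The side view shows the medium box just above the large one, with a gap of about 6 mm. I'll lower it gently.

>>> drive_tool([
  [0, 0, 0, 0, 0, 0.002, 0.5],
  [0, 0, 0, 0, 0, 0.0015, 0.5],
  [0, 0, 0, 0, 0, 0.0015, 0.5],
  [0, 0, 0, 0, 0, 0, 0.5],
  [0, 0, 0, 0, 0, 0, 0.5],
])

```text
time: 9.38
tool_pos: [0.5214, -0.0044, 0.0517]
tcp_rot: [-0.228, -3.133, -0.0]
wrist_force: [-0.6, 0.4, -4.1]
width: 0.744
grip_force: 36.3
```

>>> drive_tool([
  [0, 0, 0, 0, 0, 0.001, 0.5],
  [0, 0, 0, 0, 0, 0, 0.5],
  [0, 0, 0, 0, 0, 0, 0.5],
])

```text
time: 9.63
tool_pos: [0.5218, -0.0044, 0.0511]
tcp_rot: [0.228, 3.133, 0.0]
wrist_force: [-1.5, 0.5, 1.2]
width: 0.743
grip_force: 36.6
```

>>> drive_tool([
  [0, 0, 0, 0, 0, 0.0005, 0.5],
  [0, 0, 0, 0, 0, 0, 0.5],
  [0, 0, 0, 0, 0, 0, 1],
  [0, 0, 0, 0, 0, 0, 1],
  [0, 0, 0, 0, 0, 0, 1],
  [0, 0, 0, 0, 0, 0, 1],
  [0, 0, 0, 0, 0, -0.02, 1],
  [0, 0, 0, 0, 0, -0.04, 1],
])

```text
time: 10.3
tool_pos: [0.5166, -0.0041, 0.1054]
tcp_rot: [-0.227, -3.122, 0.0]
wrist_force: [0.5, -0.1, -0.4]
width: 0.997
grip_force: 0.0
```

>>> drive_tool([
  [0, 0, 0, 0, 0, -0.04, 1],
  [0, 0, 0, -0.02, 0, -0.04, 1],
  [0, 0, 0, -0.04, 0, -0.01, 1],
  [0, 0, 0, 0, 0, 0, 1],
  [0, 0, 0, 0, 0, 0, 1],
])

```text
time: 10.72
tool_pos: [0.5819, -0.0132, 0.1988]
tcp_rot: [0.228, 3.13, -0.0]
wrist_force: [-1.7, -1.6, -0.2]
width: 1.004
grip_force: 0.0
```

```bash
cat > st.py <<'E'
from h import *
import sys
# fit stack: args name,pairs of thing:z ; masks share: upper top box only
s=status.read_state(); p=read_camera('wrist'); save(sys.argv[1],p); T=camT(p,s);K=p['intrinsics']
for a in sys.argv[2:]:
    n,z=a.split(':'); D=masks_of(p,n)
    for d in D[:2]:
        v,f=fit(n,[(d['mask'].astype(float),K,T)],fixz=float(z)); print(n,round(d['score'],2),np.round(d['bbox']),int(d['mask'].sum()),np.round(v,4),round(f,3))
E
python3 st.py w6 box_medium:.045 box_large:0; python3 -c "
from h import *
plan(.44,-.333,.15,3.0)"
```

```text
box_medium 0.62 [279.  55. 378. 222.] 15964 [ 0.5215 -0.0052  2.9925] 0.036
t 10.87 pos [ 0.5779 -0.0127  0.1959] psi 2.9962 n 10
[-0.0, -0.02, -0.02, 0.009, -0.0337, 0.0046]
[-0.0, -0.02, -0.02, 0.009, -0.0337, 0.0046]
[-0.0, -0.02, -0.02, 0.009, -0.0337, 0.0046]
[-0.0, -0.02, -0.02, 0.009, -0.0337, 0.0046]
[-0.0, -0.02, -0.02, 0.009, -0.0337, 0.0046]
[-0.0, -0.02, -0.02, 0.0091, -0.0337, 0.0046]
[-0.0, -0.02, -0.02, 0.0091, -0.0337, 0.0046]
[-0.0, -0.02, -0.02, 0.0091, -0.0337, 0.0046]
[-0.0, -0.02, -0.02, 0.0091, -0.0337, 0.0046]
[-0.0, -0.02, -0.02, 0.0091, -0.0337, 0.0046]
```

View pics/w6.png

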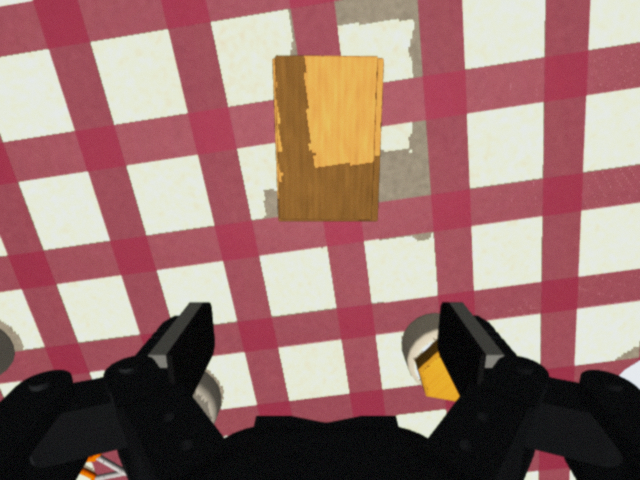

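The medium box sits square on the large one (top at (330,140), even ledges, about 2 mm offset). Next is the small box.

>>> drive_tool([
  [0, 0, 0, 0.009, -0.0335, 0.0045, 1],
  [0, 0, 0, 0.009, -0.0335, 0.0045, 1],
  [0, 0, 0, 0.009, -0.0335, 0.0045, 1],
  [0, 0, 0, 0.009, -0.0335, 0.0045, 1],
  [0, 0, 0, 0.009, -0.0335, 0.0045, 1],
  [0, 0, 0, 0.009, -0.0335, 0.0045, 1],
  [0, 0, 0, 0.009, -0.0335, 0.0045, 1],
  [0, 0, -1, 0.009, -0.0335, 0.0045, 1],
])

```text
time: 11.53
tool_pos: [0.467, -0.2678, 0.1601]
tcp_rot: [-0.2, -3.133, -0.002]
wrist_force: [0.6, -0.1, -0.5]
width: 1.001
grip_force: 0.0
```

>>> drive_tool([
  [0, 0, -1, 0.009, -0.0335, 0.0205, 1],
  [0, 0, 0, 0.009, -0.0335, 0.0205, 1],
  [0, 0, 0, 0, 0, 0.02, 1],
  [0, 0, 0, 0, 0, 0, 1],
  [0, 0, 0, 0, 0, 0, 1],
  [0, 0, 0, 0, 0, 0, 1],
])

```text
time: 12.03
tool_pos: [0.4435, -0.331, 0.1007]
tcp_rot: [-0.172, -3.136, -0.001]
wrist_force: [-0.1, 0.1, -1.2]
width: 0.999
grip_force: 0.0
```

```bash
python3 w.py box_small w7
python3 - <<'E'
from h import *
plan(.44,-.333,.004,3.024)
E
```

```text
box_small 0.72 [278. 169. 368. 322.] 12998
net [ 0.4415 -0.3327  3.0177] 0.051 12998
grab [ 0.4414 -0.3327 -0.1232] 0.041 13131
t 12.13 pos [ 0.4448 -0.3315  0.1019] psi 3.0326 n 3
[-0.02, 0.03, 0.17, 0.0016, -0.0006, 0.0326]
[-0.02, 0.03, 0.17, 0.0016, -0.0007, 0.0326]
[-0.02, 0.03, 0.17, 0.0015, -0.0007, 0.0326]
```

>>> drive_tool([
  [0, 0, 0.4, 0.001, -0.0005, 0.0325, 1],
  [0, 0, 0.4, 0.001, -0.0005, 0.0325, 1],
  [0, 0, 0, 0.001, -0.0005, 0.0325, 1],
  [0, 0, 0, 0, 0, 0, 1],
  [0, 0, 0, 0, 0, 0, 0.35],
  [0, 0, 0, 0, 0, 0, 0.35],
  [0, 0, 0, 0, 0, 0, 0.35],
  [0, 0, 0, 0, 0, 0, 0.35],
], force=30)

```text
time: 12.8
tool_pos: [0.4429, -0.3347, 0.0062]
tcp_rot: [0.195, 3.131, -0.005]
wrist_force: [0.7, 1.1, 4.0]
width: 0.581
grip_force: 33.3
```

>>> drive_tool([
  [0, 0, 0, 0, 0, 0, 0.35],
  [0, 0, 0, 0, 0, 0, 0.35],
  [0, 0, 0, 0, 0, 0, 0.35],
])

```text
time: 13.05
tool_pos: [0.4429, -0.3347, 0.0062]
tcp_rot: [0.195, 3.131, -0.005]
wrist_force: [0.4, 1.5, 7.3]
width: 0.577
grip_force: 33.8
```

>>> drive_tool([
  [0, 0, 0, 0, 0, -0.01, 0.35],
  [0, 0, 0, 0, 0, -0.03, 0.35],
  [0, 0, 0, 0, 0, -0.035, 0.35],
  [0, 0, 0, 0, 0, -0.035, 0.35],
  [0, 0, 0, 0, 0, -0.035, 0.35],
  [0, 0, 0, 0, 0, -0.03, 0.35],
  [0, 0, 0, 0, 0, 0, 0.35],
])

```text
time: 13.63
tool_pos: [0.4442, -0.3363, 0.1874]
tcp_rot: [0.195, 3.124, -0.014]
wrist_force: [1.7, -1.6, 0.3]
width: 0.581
grip_force: 32.9
```

Run:
```python
from h import *
s=status.read_state();print(s['wrist_force'],s['width'],s['grip_force'])
plan(.632,-.021,.18,2.993)
```

```text
[ 1.73935899 -1.56701311  0.27718862] 0.5808054021003324 32.87913680076599
t 13.63 pos [ 0.4442 -0.3363  0.1874] psi 3.0172 n 10
[-0.04, 0.07, 0.14, -0.0147, 0.0336, 0.0006]
[-0.04, 0.07, 0.14, -0.0146, 0.0337, 0.0007]
[-0.04, 0.07, 0.14, -0.0145, 0.0337, 0.0007]
[-0.04, 0.07, 0.14, -0.0145, 0.0337, 0.0007]
[-0.04, 0.07, 0.14, -0.0144, 0.0338, 0.0007]
[-0.04, 0.07, 0.14, -0.0143, 0.0338, 0.0007]
[-0.04, 0.07, 0.14, -0.0142, 0.0338, 0.0007]
[-0.04, 0.07, 0.14, -0.0141, 0.0339, 0.0007]
[-0.04, 0.07, 0.14, -0.0141, 0.0339, 0.0007]
[-0.04, 0.07, 0.14, -0.014, 0.0339, 0.0007]
```

>>> drive_tool([
  [0, 0, 0.14, -0.0145, 0.0335, 0, 0.35],
  [0, 0, 0.14, -0.0145, 0.0335, 0, 0.35],
  [0, 0, 0.14, -0.0145, 0.0335, 0, 0.35],
  [0, 0, 0.14, -0.0145, 0.0335, 0, 0.35],
  [0, 0, 0.14, -0.0145, 0.0335, 0, 0.35],
  [0, 0, 0.14, -0.0145, 0.0335, 0, 0.35],
  [0, 0, 0.14, -0.014, 0.034, 0, 0.35],
  [0, 0, 0.14, -0.014, 0.034, 0, 0.35],
])

```text
time: 14.3
tool_pos: [0.5902, -0.0801, 0.1781]
tcp_rot: [-0.226, -3.133, 0.0]
wrist_force: [0.2, 0.1, -1.2]
width: 0.583
grip_force: 32.8
```

>>> drive_tool([
  [0, 0, 0.14, -0.014, 0.034, 0, 0.35],
  [0, 0, 0.14, -0.014, 0.034, 0, 0.35],
  [0, 0, 0, 0, 0, 0, 0.35],
  [0, 0, 0, 0, 0, 0, 0.35],
  [0, 0, 0, 0, 0, 0, 0.35],
])

```text
time: 14.72
tool_pos: [0.6269, -0.0186, 0.1776]
tcp_rot: [-0.232, -3.132, 0.001]
wrist_force: [-0.2, 0.5, -2.0]
width: 0.58
grip_force: 32.8
```

```bash
cat > hold.py <<'E'
from h import *
import sys
# place of the held small box in the tool frame (x, y), from its lid edges; then the medium box ahead
s=status.read_state(); p=read_camera('wrist'); save(sys.argv[1],p); T=camT(p,s);K=p['intrinsics']
D=masks_of(p,'box_small')
for d in D[:2]:
    ys,xs=np.nonzero(d['mask']); print('small',round(d['score'],2),np.round(d['bbox']),d['mask'].sum())
D=masks_of(p,'box_medium')
for d in D[:2]:
    v,f=fit('box_medium',[(d['mask'].astype(float),K,T)],fixz=.045); print('medium',round(d['score'],2),np.round(d['bbox']),np.round(v,4),round(f,3))
plan(.5215,-.0052,.13,2.993)
E
python3 hold.py w8
```

```text
small 0.71 [244. 196. 407. 428.] 33326
medium 0.89 [268.   0. 383. 157.] [ 0.5203 -0.005  -0.1471] 0.018
t 14.87 pos [ 0.6269 -0.0198  0.1779] psi 2.9911 n 4
[-0.01, -0.01, -0.03, 0.0266, -0.0003, 0.012]
[-0.01, -0.01, -0.03, 0.0266, -0.0003, 0.012]
[-0.01, -0.01, -0.03, 0.0266, -0.0003, 0.012]
[-0.01, -0.01, -0.03, 0.0266, -0.0003, 0.012]
```

View pics/w8.png

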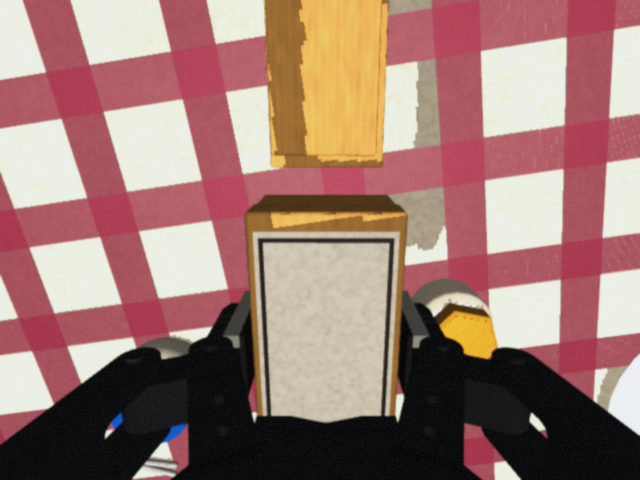

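The view shows the held small box with its lid edge at row 211 and the medium box ahead at (325,80), fitted at (.521,-.005). I'll move over it.

>>> drive_tool([
  [0, 0, 0, 0.0262, -0.0003, 0.012, 0.35],
  [0, 0, 0, 0.0262, -0.0003, 0.012, 0.35],
  [0, 0, 0, 0.0262, -0.0003, 0.012, 0.35],
  [0, 0, 0, 0.0262, -0.0003, 0.012, 0.35],
  [0, 0, 0, 0, 0, 0.02, 0.35],
  [0, 0, 0, 0, 0, 0, 0.35],
  [0, 0, 0, 0, 0, 0, 0.35],
  [0, 0, 0, 0, 0, 0, 0.35],
])

```text
time: 15.53
tool_pos: [0.5252, -0.005, 0.1113]
tcp_rot: [0.235, 3.131, -0.0]
wrist_force: [-0.3, 0.0, -0.9]
width: 0.584
grip_force: 32.7
```

>>> drive_tool([
  [0, 0, 0, 0, 0, 0, 0.35],
  [0, 0, 0, 0, 0, 0, 0.35],
  [0, 0, 0, 0, 0, 0, 0.35],
])

```text
time: 15.78
tool_pos: [0.5252, -0.0044, 0.1111]
tcp_rot: [0.234, 3.131, 0.0]
wrist_force: [-0.4, 0.1, -1.7]
width: 0.584
grip_force: 32.7
```

Run:
```python
from h import *
plan(.523,-.0053,.091,2.993)
```

```text
t 15.78 pos [ 0.5252 -0.0044  0.1111] psi 2.9925 n 1
[0.01, 0.11, -0.03, 0.0021, -0.0013, 0.0201]
```

>>> drive_tool([
  [0, 0, 0, 0.002, -0.0005, 0.008, 0.35],
  [0, 0, 0, 0, 0, 0.006, 0.35],
  [0, 0, 0, 0, 0, 0.002, 0.35],
  [0, 0, 0, 0, 0, 0.0015, 0.35],
  [0, 0, 0, 0, 0, 0.0015, 0.35],
  [0, 0, 0, 0, 0, 0, 0.35],
  [0, 0, 0, 0, 0, 0, 0.35],
])

```text
time: 16.37
tool_pos: [0.522, -0.0043, 0.0913]
tcp_rot: [0.234, 3.133, 0.0]
wrist_force: [-0.4, -0.1, 0.5]
width: 0.581
grip_force: 33.1
```

>>> drive_tool([
  [0, 0, 0, 0, 0, 0.0007, 0.35],
  [0, 0, 0, 0, 0, 0, 0.35],
  [0, 0, 0, 0, 0, 0, 0.35],
])

```text
time: 16.62
tool_pos: [0.5221, -0.0043, 0.0912]
tcp_rot: [0.234, 3.132, 0.0]
wrist_force: [-2.8, 0.7, 5.6]
width: 0.58
grip_force: 33.6
```

>>> drive_tool([
  [0, 0, 0, 0, 0, 0, 0.7],
  [0, 0, 0, 0, 0, 0, 0.9],
  [0, 0, 0, 0, 0, 0, 0.9],
  [0, 0, 0, 0, 0, 0, 0.9],
  [0, 0, 0, 0, 0, 0, 0.9],
  [0, 0, 0, 0, 0, -0.02, 0.9],
  [0, 0, 0, 0, 0, -0.035, 0.9],
  [0, 0, 0, 0, 0, -0.035, 0.9],
])

```text
time: 17.28
tool_pos: [0.5202, -0.0043, 0.1795]
tcp_rot: [-0.233, -3.128, 0.0]
wrist_force: [0.5, -0.9, 0.3]
width: 0.899
grip_force: 0.0
```

>>> drive_tool([
  [0, 0, 0, -0.02, 0, -0.03, 0.9],
  [0, 0, 0, -0.03, 0, -0.01, 0.9],
  [0, 0, 0, 0, 0, 0, 0.9],
  [0, 0, 0, 0, 0, 0, 0.9],
  [0, 0, 0, 0, 0, 0, 0.9],
  [0, 0, 0, 0, 0, 0, 0.9],
])

```text
time: 17.78
tool_pos: [0.5695, -0.0116, 0.2185]
tcp_rot: [-0.233, -3.129, -0.0]
wrist_force: [-0.1, 0.2, -1.3]
width: 0.899
grip_force: 0.0
```

```bash
python3 st.py w9 box_small:.085 box_medium:.045 box_large:0; python3 -c "
from h import *
plan(.42,.25,.2,3.43)"
```

```text
box_small 0.75 [285.  88. 367. 234.] 11543 [ 0.5202 -0.0048 -0.148 ] 0.032
box_small 0.56 [  1. 325.  32. 392.] 1421 [ 0.6444 -0.3129  2.1787] 0.108
box_medium 0.96 [282.  82. 372. 232.] 1919 [ 0.5209 -0.0051  2.9827] 6.143
box_large 0.93 [278.  82. 379. 234.] 1310 [ 1.0083 -0.0366 -0.5432] 1.0
t 17.98 pos [ 0.5702 -0.0116  0.2194] psi 2.9928 n 8
[0.0, -0.01, -3.13, 0.0234, 0.0296, 0.0025]
[0.0, -0.01, -3.13, 0.0218, 0.0308, 0.0025]
[0.0, -0.01, -3.13, 0.0201, 0.0319, 0.0025]
[0.0, -0.01, -3.13, 0.0183, 0.033, 0.0024]
[0.0, -0.01, -3.13, 0.0164, 0.0339, 0.0024]
[0.0, -0.01, -3.13, 0.0146, 0.0348, 0.0024]
[0.0, -0.01, -3.13, 0.0127, 0.0355, 0.0024]
[0.0, -0.01, -3.13, 0.0107, 0.0362, 0.0024]
```

View pics/w9.png

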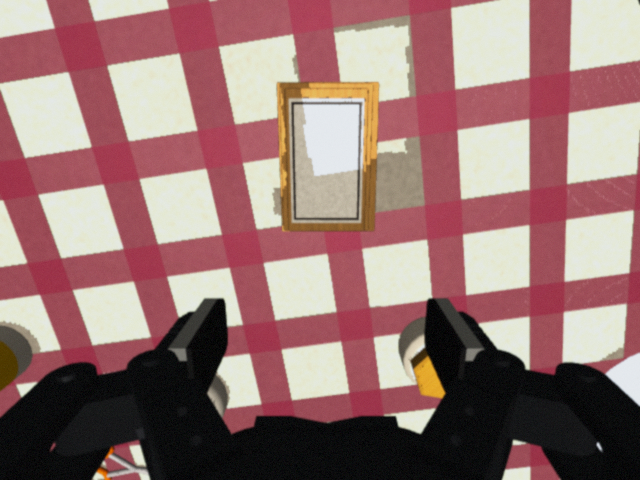

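The tower is square: the small box and its label sit at (330,160), fitted at (.5202,-.0048) with yaw -0.148. Next is the stamp.

>>> drive_tool([
  [0, 0, -3.1, 0.0235, 0.0295, 0.0025, 1],
  [0, 0, -3.1, 0.022, 0.031, 0.0025, 1],
  [0, 0, -3.1, 0.02, 0.032, 0.0025, 1],
  [0, 0, -3.1, 0.018, 0.033, 0.0025, 1],
  [0, 0, -3.1, 0.0165, 0.034, 0.0025, 1],
  [0, 0, -3.1, 0.0145, 0.035, 0.0025, 1],
  [0, 0, -3.1, 0.0125, 0.0355, 0.0025, 1],
  [0, 0, -3.1, 0.0105, 0.036, 0.0025, 1],
])

```text
time: 18.65
tool_pos: [0.4205, 0.2518, 0.2002]
tcp_rot: [-0.448, 3.109, 0.0]
wrist_force: [0.7, 0.2, -0.5]
width: 1.0
grip_force: 0.0
```

>>> drive_tool([
  [0, 0, 0, 0, 0, 0, 1],
  [0, 0, 0, 0, 0, 0, 1],
  [0, 0, 0, 0, 0, 0, 1],
  [0, 0, 0, 0, 0, 0, 1],
])

```text
time: 18.98
tool_pos: [0.4225, 0.2498, 0.2004]
tcp_rot: [-0.443, 3.11, -0.001]
wrist_force: [-0.1, 0.4, -0.4]
width: 1.0
grip_force: 0.0
```

```bash
python3 w.py stamp w10; python3 -c "
from h import *
plan(.406,.277,.12,3.43)"
```

```text
stamp 0.58 [341. 167. 380. 251.] 2836
net [0.4085 0.2762 3.5567] 0.066 2836
grab [0.4085 0.2764 0.4136] 0.056 2852
t 19.08 pos [0.4227 0.2495 0.2004] psi -2.8599 n 3
[-0.0, 0.0, -0.13, 0.0028, 0.0104, 0.0268]
[-0.0, 0.0, -0.13, 0.0028, 0.0104, 0.0268]
[-0.0, 0.0, -0.13, 0.0028, 0.0104, 0.0268]
```

```bash
python3 -c "
from h import *
plan(.4085,.2763,.135,3.555,3)"
```

```text
t 19.08 pos [0.4227 0.2495 0.2004] psi -2.8599 n 3
[-0.0, 0.0, -2.52, 0.0021, 0.0099, 0.0218]
[-0.0, 0.0, -2.52, 0.0016, 0.01, 0.0218]
[-0.0, 0.0, -2.52, 0.0012, 0.01, 0.0218]
```

>>> drive_tool([
  [0, 0, -2.5, 0.002, 0.01, 0.022, 1],
  [0, 0, -2.5, 0.0015, 0.01, 0.022, 1],
  [0, 0, -2.5, 0.001, 0.01, 0.022, 1],
  [0, 0, 0, 0, 0, 0, 1],
  [0, 0, 0, 0, 0, 0, 1],
  [0, 0, 0, 0, 0, 0, 1],
])

```text
time: 19.58
tool_pos: [0.4092, 0.2771, 0.1353]
tcp_rot: [-0.644, 3.074, -0.0]
wrist_force: [0.5, 0.5, 1.2]
width: 1.005
grip_force: 0.0
```

```bash
python3 w.py stamp w11
python3 - <<'E'
import pickle
from h import *
o=[pickle.load(open(f'{k}.pkl','rb')) for k in('w10','w11')]
v,f=fit('stamp',o,v0=[.4085,.2763,3.5,0]);print('free z',np.round(v,4),f)
v,f=fit('stamp',o[1:],v0=[.4085,.2763,3.5,0]);print('free z',np.round(v,4),f)
m=o[1][0].astype(np.uint8); c,_=cv2.findContours(m,0,1); print(cv2.minAreaRect(max(c,key=len)))
plan(.4085,.2763,.035,3.555,4)
E
```

```text
stamp 0.58 [307. 186. 348. 296.] 4304
net [0.4088 0.2763 0.4045] 0.078 4304
grab [0.4081 0.2763 3.5457] 0.051 4409
free z [ 4.0860e-01  2.7650e-01  3.5404e+00 -2.8000e-03] 0.050840837350171884
free z [ 4.0870e-01  2.7660e-01  3.5402e+00 -2.2000e-03] 0.04959730319889352
((327.0, 239.5), (105.0, 44.0), 90.0)
t 19.68 pos [0.4098 0.2776 0.1362] psi -2.7284 n 4
[0.0, 0.04, -0.0, 0.0005, -0.0002, 0.0253]
[0.0, 0.04, -0.0, 0.0005, -0.0002, 0.0253]
[0.0, 0.04, -0.0, 0.0005, -0.0002, 0.0253]
[0.0, 0.04, -0.0, 0.0004, -0.0002, 0.0253]
```

>>> drive_tool([
  [0, 0, 0, 0.0005, 0, 0.025, 1],
  [0, 0, 0, 0.0005, 0, 0.025, 1],
  [0, 0, 0, 0.0005, 0, 0.025, 1],
  [0, 0, 0.3, 0, 0, 0.015, 1],
  [0, 0, 0.2, 0, 0, 0.008, 1],
  [0, 0, 0, 0, 0, 0, 1],
  [0, 0, 0, 0, 0, 0, 1],
])

```text
time: 20.27
tool_pos: [0.4077, 0.2772, 0.0373]
tcp_rot: [-0.633, 3.076, 0.001]
wrist_force: [1.0, -0.1, -0.1]
width: 1.001
grip_force: 0.0
```

>>> drive_tool([
  [0, 0, 0, 0, 0, 0, 0.1],
  [0, 0, 0, 0, 0, 0, 0.1],
  [0, 0, 0, 0, 0, 0, 0.1],
  [0, 0, 0, 0, 0, 0, 0.1],
  [0, 0, 0, 0, 0, 0, 0.1],
  [0, 0, 0, 0, 0, 0, 0.1],
  [0, 0, 0, 0, 0, 0, 0.1],
  [0, 0, 0, 0, 0, 0, 0.1],
], force=50)

```text
time: 20.93
tool_pos: [0.407, 0.2772, 0.0367]
tcp_rot: [-0.634, 3.076, 0.0]
wrist_force: [0.4, -0.7, 2.3]
width: 0.246
grip_force: 54.5
```

>>> drive_tool([
  [0, 0, 0, 0, 0, -0.01, 0.1],
  [0, 0, 0, 0, 0, -0.03, 0.1],
  [0, 0, 0, 0, 0, -0.04, 0.1],
  [0, 0, 0, 0, 0, -0.04, 0.1],
  [0, 0, 0, 0, 0, -0.04, 0.1],
  [0, 0, 0, 0, 0, -0.03, 0.1],
  [0, 0, 0, 0, 0, 0, 0.1],
  [0, 0, 0, 0, 0, 0, 0.1],
])

```text
time: 21.6
tool_pos: [0.408, 0.2777, 0.2294]
tcp_rot: [-0.632, 3.072, 0.003]
wrist_force: [-0.5, 0.7, -1.2]
width: 0.247
grip_force: 54.1
```

```bash
python3 -c "
from h import *
print(status.read_state()['wrist_force'],status.read_state()['width'])
plan(.632,-.021,.22,2.9936)"
```

```text
[-0.46136199  0.683899   -1.18792566] 0.24734975914532048
t 21.6 pos [0.408  0.2777 0.2294] psi -2.7355 n 9
[0.01, 0.03, 3.53, -0.0097, -0.0403, 0.0011]
[0.01, 0.03, 3.53, -0.0122, -0.0397, 0.0011]
[0.01, 0.03, 3.53, -0.0146, -0.0388, 0.0011]
[0.01, 0.03, 3.53, -0.017, -0.0379, 0.0011]
[0.01, 0.03, 3.53, -0.0193, -0.0367, 0.0011]
[0.01, 0.03, 3.53, -0.0215, -0.0355, 0.0011]
[0.01, 0.03, 3.53, -0.0237, -0.0341, 0.0011]
[0.01, 0.03, 3.53, -0.0257, -0.0326, 0.0011]
[0.01, 0.03, 3.53, -0.0277, -0.0309, 0.0011]
```

>>> drive_tool([
  [0, 0, 3.5, -0.0095, -0.04, 0.001, 0.1],
  [0, 0, 3.5, -0.012, -0.0395, 0.001, 0.1],
  [0, 0, 3.5, -0.0145, -0.039, 0.001, 0.1],
  [0, 0, 3.5, -0.017, -0.038, 0.001, 0.1],
  [0, 0, 3.5, -0.0195, -0.0365, 0.001, 0.1],
  [0, 0, 3.5, -0.0215, -0.0355, 0.001, 0.1],
  [0, 0, 3.5, -0.0235, -0.034, 0.001, 0.1],
  [0, 0, 3.5, -0.0255, -0.0325, 0.001, 0.1],
])

```text
time: 22.27
tool_pos: [0.6045, 0.0102, 0.2154]
tcp_rot: [-0.135, -3.134, -0.0]
wrist_force: [-0.1, 0.7, -1.4]
width: 0.25
grip_force: 54.0
```

>>> drive_tool([
  [0, 0, 3.5, -0.0275, -0.031, 0.001, 0.1],
  [0, 0, 0, 0, 0, 0, 0.1],
  [0, 0, 0, 0, 0, 0, 0.1],
  [0, 0, 0, 0, 0, 0, 0.1],
  [0, 0, 0, 0, 0, 0, 0.1],
])

```text
time: 22.68
tool_pos: [0.6287, -0.0201, 0.2158]
tcp_rot: [-0.223, -3.13, -0.001]
wrist_force: [-0.3, -0.1, -0.5]
width: 0.248
grip_force: 54.0
```

Run:
```python
from h import *
s=status.read_state(); p=read_camera('wrist'); save('w12',p); T=camT(p,s);K=p['intrinsics']
D=masks_of(p,'box_small'); d=D[0]
v,f=fit('box_small',[(d['mask'].astype(float),K,T)],fixz=.085); print('small',round(d['score'],2),np.round(d['bbox']),np.round(v,4),round(f,3))
d=masks_of(p,'stamp')[0]; print('stamp',round(d['score'],2),np.round(d['bbox']),d['mask'].sum())
# fit held stamp in tool frame: camera pose = mount flipped so that z up (rotate pi about x)
F=np.eye(4);F[1,1]=F[2,2]=-1
for t,m in(('net',d['mask'].astype(float)),('grab',grab(p,d['bbox'],d['mask']))):
    for z in(-.037,None):
        vis=np.zeros((480,640));vis[:300]=1
        v2,f=fit('stamp',[(m*vis,K,F@p['mount'])],v0=[0,0,1e-6,-.037],fixz=z); print(t,'stamp in flipped tool',np.round(v2,4),round(f,3))
plan(v[0],v[1],.18,2.9936)
```

```text
small 0.92 [284.   2. 371. 140.] [ 0.5191 -0.0046 -0.1419] 0.034
stamp 0.86 [292. 221. 359. 424.] 12838
net stamp in flipped tool [ 0.0402  0.0004 -0.0104] 1.345
net stamp in flipped tool [-2.700e-02  1.300e-03  1.572e+00 -1.574e-01] 0.185
grab stamp in flipped tool [0.0401 0.0005 0.0031] 1.324
grab stamp in flipped tool [-2.910e-02  7.000e-04  1.572e+00 -1.619e-01] 0.187
t 22.83 pos [ 0.6295 -0.0198  0.2172] psi 2.9998 n 4
[0.0, -0.01, 0.09, 0.0278, -0.0001, 0.0093]
[0.0, -0.01, 0.09, 0.0278, -0.0002, 0.0093]
[0.0, -0.01, 0.09, 0.0278, -0.0002, 0.0093]
[0.0, -0.01, 0.09, 0.0278, -0.0003, 0.0093]
```

>>> drive_tool([
  [0, 0, 0.1, 0.0277, 0, 0.006, 0.1],
  [0, 0, 0.1, 0.0277, -0.0002, 0.01, 0.1],
  [0, 0, 0, 0.0277, -0.0002, 0.012, 0.1],
  [0, 0, 0, 0.0277, -0.0002, 0.012, 0.1],
  [0, 0, 0, 0, 0, 0.01, 0.1],
  [0, 0, 0, 0, 0, 0, 0.1],
  [0, 0, 0, 0, 0, 0, 0.1],
  [0, 0, 0, 0, 0, 0, 0.1],
])

```text
time: 23.5
tool_pos: [0.5223, -0.0054, 0.1688]
tcp_rot: [0.23, 3.13, 0.0]
wrist_force: [-0.5, -0.7, -1.2]
width: 0.248
grip_force: 54.0
```

>>> drive_tool([
  [0, 0, 0, 0, 0, 0, 0.1],
  [0, 0, 0, 0, 0, 0, 0.1],
  [0, 0, 0, 0, 0, 0, 0.1],
])

```text
time: 23.75
tool_pos: [0.5217, -0.0057, 0.1681]
tcp_rot: [0.231, 3.132, 0.0]
wrist_force: [-0.3, 0.5, -1.0]
width: 0.247
grip_force: 54.0
```

```bash
cat > ch.py <<'E'
from h import *
s=status.read_state(); p=read_camera('wrist'); save('w13',p); T=camT(p,s);K=p['intrinsics']
d=masks_of(p,'stamp')[0]; l,t,r,b=d['bbox']; print('stamp',np.round(d['bbox']))
Mi=R.from_euler('x',0)
# expected skirt corner rows/cols from the tool pose; frame expected from box pose
M=p['mount']
for x in(-.002,0,.002): print(x,np.round(proj(K,M,[[x+.028,-.015,.037],[x+.028,.015,.037]]),1).tolist())
g=cv2.cvtColor(p['color'],cv2.COLOR_RGB2GRAY)
# printed frame: score of predicted frame centreline darkness versus both sides, over dx,dy,yaw
def pts(v,i):
    a,b=.036-i,.021-i; u=np.linspace(-1,1,200); q=np.vstack([np.c_[u*a,u*0+b],np.c_[u*a,u*0-b],np.c_[u*0+a,u*b],np.c_[u*0-a,u*b]])
    q=q@R.from_euler('z',v[2]).as_matrix()[:2,:2].T+v[:2]; return proj(K,T,np.c_[q,np.full(len(q),.121)])
st=cv2.dilate(d['mask'].astype(np.uint8),np.ones((9,9)))
def samp(v,i):
    q=pts(v,i).astype(np.float32); z=cv2.remap(g,q[:,:1],q[:,1:],1)[:,0].astype(float); ok=(q[:,1]>1)&(q[:,1]<400); k=np.clip(q.astype(int),0,[639,479]); ok&=st[k[:,1],k[:,0]]==0; return z,ok
best=[]
for x in np.arange(.512,.529,.0005):
  for y in np.arange(-.012,.004,.0005):
    for w in(-.18,-.165,-.15,-.135,-.12,-.1):
        z,ok=samp((x,y,w),.0006); zi,oi=samp((x,y,w),.003); zo,oo=samp((x,y,w),-.001); o=ok&oi&oo
        if o.sum()>80: best.append((np.clip((zi+zo)/2-z,-20,60)[o].mean(),x,y,w,int(o.sum())))
best.sort(reverse=True); print('frame',np.round(best[:4],4).tolist())
plan(.5197,-.0047,.158,2.9966)
E
python3 ch.py
```

```text
stamp [291. 219. 359. 422.]
-0.002 [[296.1, 223.6], [357.7, 223.7]]
0 [[296.0, 219.6], [357.8, 219.7]]
0.002 [[295.9, 215.6], [358.0, 215.6]]
frame [[60.0, 0.5205, -0.0045, -0.15, 267.0], [60.0, 0.52, -0.004, -0.12, 270.0], [60.0, 0.52, -0.004, -0.135, 274.0], [60.0, 0.52, -0.0045, -0.135, 269.0]]
t 23.85 pos [ 0.5212 -0.0057  0.1677] psi 2.9943 n 1
[0.0, 0.03, -0.13, 0.0016, 0.0008, 0.0097]
```

The printed frame fits at (.520,-.0043) and the stamp is centred in the grip. I'll lower it in small steps.

>>> drive_tool([
  [0, 0, 0, 0.0014, 0.0011, 0.004, 0.1],
  [0, 0, 0, 0, 0, 0.003, 0.1],
  [0, 0, 0, 0, 0, 0.001, 0.1],
  [0, 0, 0, 0, 0, 0.001, 0.1],
  [0, 0, 0, 0, 0, 0, 0.1],
  [0, 0, 0, 0, 0, 0, 0.1],
  [0, 0, 0, 0, 0, 0, 0.1],
])

```text
time: 24.43
tool_pos: [0.5195, -0.0043, 0.1584]
tcp_rot: [0.231, 3.133, -0.0]
wrist_force: [0.8, -0.5, -2.0]
width: 0.254
grip_force: 54.2
```

>>> drive_tool([
  [0, 0, 0, 0, 0, 0.001, 0.1],
  [0, 0, 0, 0, 0, 0.001, 0.1],
  [0, 0, 0, 0, 0, 0.0005, 0.1],
  [0, 0, 0, 0, 0, 0, 0.1],
  [0, 0, 0, 0, 0, 0, 0.1],
])

```text
time: 24.85
tool_pos: [0.5197, -0.0043, 0.1563]
tcp_rot: [0.231, 3.132, -0.0]
wrist_force: [-0.9, -0.7, 3.0]
width: 0.248
grip_force: 54.7
```

>>> drive_tool([
  [0, 0, 0, 0, 0, 0.001, 0.1],
  [0, 0, 0, 0, 0, 0.001, 0.1],
  [0, 0, 0, 0, 0, 0.001, 0.1],
  [0, 0, 0, 0, 0, 0, 0.1],
  [0, 0, 0, 0, 0, 0, 0.1],
])

```text
time: 25.27
tool_pos: [0.5197, -0.0043, 0.1532]
tcp_rot: [0.231, 3.132, -0.0]
wrist_force: [-1.1, -0.1, 5.1]
width: 0.251
grip_force: 55.0
```

>>> drive_tool([
  [0, 0, 0, 0, 0, 0, 0.1],
  [0, 0, 0, 0, 0, 0, 0.1],
])

```text
time: 25.43
tool_pos: [0.5196, -0.0043, 0.1532]
tcp_rot: [0.231, 3.132, -0.0]
wrist_force: [-1.4, -0.8, 5.7]
width: 0.248
grip_force: 55.0
```

>>> drive_tool([
  [0, 0, 0, 0, 0, 0.0005, 0.1],
  [0, 0, 0, 0, 0, 0.0005, 0.1],
  [0, 0, 0, 0, 0, 0, 0.1],
  [0, 0, 0, 0, 0, 0, 0.1],
  [0, 0, 0, 0, 0, 0, 0.1],
])

```text
time: 25.85
tool_pos: [0.5197, -0.0043, 0.1523]
tcp_rot: [0.231, 3.132, -0.0]
wrist_force: [-0.6, -0.4, 5.1]
width: 0.254
grip_force: 55.1
```

>>> drive_tool([
  [0, 0, 0, 0, 0, 0, 0.1],
  [0, 0, 0, 0, 0, 0, 0.1],
])

```text
time: 26.02
tool_pos: [0.5196, -0.0044, 0.1522]
tcp_rot: [0.231, 3.133, -0.0]
wrist_force: [-1.7, -0.5, 5.2]
width: 0.247
grip_force: 55.1
```

Still on the spring, so I'll continue in 0.5 mm steps.

>>> drive_tool([
  [0, 0, 0, 0, 0, 0.0005, 0.1],
  [0, 0, 0, 0, 0, 0, 0.1],
  [0, 0, 0, 0, 0, 0, 0.1],
])

```text
time: 26.27
tool_pos: [0.5197, -0.0043, 0.152]
tcp_rot: [0.231, 3.132, -0.0]
wrist_force: [-2.2, -1.0, 7.4]
width: 0.249
grip_force: 55.3
```

>>> drive_tool([
  [0, 0, 0, 0, 0, 0.0005, 0.1],
  [0, 0, 0, 0, 0, 0, 0.1],
  [0, 0, 0, 0, 0, 0, 0.1],
])

```text
time: 26.52
tool_pos: [0.5197, -0.0044, 0.1521]
tcp_rot: [0.231, 3.132, -0.0]
wrist_force: [-3.5, 0.2, 10.2]
width: 0.251
grip_force: 55.7
```

Run:
```python
from h import *
F=[]
for i in range(6): F.append(status.read_state()['wrist_force']); p=read_camera('side')
print(np.round(F,1).tolist(),status.read_state()['tool_pos'],status.read_state()['tcp_rot'])
m=masks_of(p,'box_large'); print([(round(d['score'],2),np.round(d['bbox'])) for d in m[:1]])
```

```text
[[-3.5, 0.2, 10.2], [-3.1, -0.6, 9.2], [-3.7, -0.1, 9.0], [-3.1, -0.6, 10.2], [-3.5, -0.5, 9.1], [-2.6, -0.2, 10.2]] [ 0.51968827 -0.00438607  0.15203275] [ 2.30868081e-01  3.13231043e+00 -1.15606755e-04]
[(0.58, array([310., 244., 363., 283.]))]
```

Force is steady at about 10.5 N on the paper, and the pose is upright and centred. Handing in.

```bash
python3 -c "
from h import *
print(workorder.finish_job())"
```

```text
the job is handed in; nothing more can be done
None
```

I stacked the tower within about 2 mm of centre. The stamp is held upright in the middle of the label frame with a steady push of about 10.5 N, and the job is handed in; the hand-in returned no verdict.

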